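# Line up the clipper guards in the enamel caddy by size

### The arm

A 6-joint arm with a two-finger parallel gripper is mounted at the origin on the work surface. World frame = base frame: x ahead of the robot, y to its left, z up, the work surface at z = 0. Lengths are in m, angles in rad, forces in N, time in s.
With the tool pointing down it reaches from about 0.4 to 0.825 m from the base axis. Payload 7 kg.
Tool frame: the origin (TCP) lies between the finger pads; the fingertips stand 22 mm ahead of it and the grasp point (between the pads) lies 3 mm ahead of it (arm.tip_reach is the distance from the TCP to the fingertips, in m); z points along the fingers, y is the line along which they close (so a half turn about z gives the same grasp; the last joint's range is limited). The gripper opens to 88 mm and grips with 3 to 60 N. Pads are 19 mm wide; open, the fingers measure 130 mm over their backs; the gripper's body (78 mm by 193 mm) begins 47 mm behind the grasp point.
Start: joints at [-0.922, 0.359, 0.012, 0, -1.224, -0.288], TCP at [0.238, -0.632, 0.249] pointing down, gripper open.
Joint ranges: [-3.07, 3.07], [-1.43, 2.12], [-1.02, 1.25], [-3.03, 1.67], [-3.05, -0], [-3.03, 3.03]. Speed limits (rad/s): [2.39, 2.39, 3.01, 3.14, 3.14, 3.14].

### API

Orientations are given as [roll, pitch, yaw] about the fixed x, y, z axes, in that order (R = Rz(yaw) Ry(pitch) Rx(roll)).
In Python, from station import arm, viewer gives the robot as it stands. The module is installed in compiled form; this text tells all that it offers.
- The arm moves only by the tool apply_moves, never from a script. Its argument "commands" is a list that holds one entry, the list of rows, each a list of 5 numbers: the closure, from -1 (fully open) to 1 (shut), then the shift along the world's x, y, z as a fraction of full scale, then the turn about the world's z as a fraction of full scale. In form: [[[fingers, tx, ty, tz, yaw], ...]]. A call has 1 to 12 rows; each row shifts and turns the commanded pose from where the row before left it; what a row does not reach is not made up. Full scale, the value 1, is 20 cm for a shift and pi rad for a turn. A row lasts 1/10 s, in which the tool goes at most 50 mm and 8.59 degrees, less where a joint would pass 70% of its speed; a pose out of reach is approached as far as the arm can. A call with a number of a shift or a turn outside -1 to 1 is refused whole. A call with a gripper value outside its range is refused whole. The fingers move at their own pace and stop on an object; "force" is the grip in N (left out, the last holds). Time passes only in rows, so rows that do not move let the fingers close. It gives the time, the measured TCP pose, the force, the opening and the grip force at its end, in the units of the state.
- arm.get_state(): the state, without advancing time (a new reading comes with each control period).
- viewer.grab_frame(name): name is "scene" or "top" or "wrist"; returns a dict with "image" (384x512x3 uint8, blue, green, red), "mtx" (3x3 intrinsics, pixels), "rvec" (rotation vector, rad) and "tvec" (3), from world to camera coordinates, as OpenCV has them. Camera axes: x right, y down, z forward; pixel columns grow to the right and rows downward; lengths in m; the calibration is good to about 2 mm. A picture is of the moment at which its call begins. There is no depth.
- arm.job_done(): hands the job in; it is judged then, once.
The state is a dict: "t": time; "q": joint angles; "qd": joint speeds; "joint_efforts": joint torques, N m; "eef_pos": TCP position; "ee_rot": TCP orientation; "force": force on the tool from outside, world axes, zero at the start; "moment": the same for the moment, N m; "width": finger opening in m; "gripper_force": force on a finger pad.
Only numpy, scipy, OpenCV 4.12 (cv2) and the standard library are available. Lean on these libraries where they do the work, as an engineer would, in place of code of your own. Each camera call takes 0.05 s, during which the arm holds its last target. There are 200 camera calls.

### The job

Put the four black clipper guards away in the white enamel caddy, lined up in order of size along its four grey pads, the smallest on the pad next to the clipper and the largest at the soap dish end. Set each one teeth up, in the middle of its own pad and squarely, with its teeth running across the row, and do not shift the clipper or the soap dish.

Things in the scene. Friction and masses are not known exactly. Their poses are not given: they have to be found in the camera images.
- guard_a_mid (a point): the smallest of four black plastic clipper guard combs, blade side down, teeth up: 30 mm long (its x axis, along the teeth, rounded nose to +x), 42 mm wide (its y axis; all four are equally wide), 14 mm high (z). Point: its centre, 7 mm up. Both ends are upright flat faces to 8 mm height, rounded above, so it can be gripped lengthwise, over the 30 mm. Weight about 19 g.
- guard_b_mid (a point): the second smallest of four black plastic clipper guard combs, blade side down, teeth up: 38 mm long (its x axis, along the teeth, rounded nose to +x), 42 mm wide (its y axis; all four are equally wide), 22 mm high (z). Point: its centre, 11 mm up. Both ends are upright flat faces to 13 mm height, rounded above, so it can be gripped lengthwise, over the 38 mm. Weight about 21 g.
- guard_c_mid (a point): the second largest of four black plastic clipper guard combs, blade side down, teeth up: 46 mm long (its x axis, along the teeth, rounded nose to +x), 42 mm wide (its y axis; all four are equally wide), 30 mm high (z). Point: its centre, 15 mm up. Both ends are upright flat faces to 18 mm height, rounded above, so it can be gripped lengthwise, over the 46 mm. Weight about 23 g.
- guard_d_mid (a point): the largest of four black plastic clipper guard combs, blade side down, teeth up: 54 mm long (its x axis, along the teeth, rounded nose to +x), 42 mm wide (its y axis; all four are equally wide), 38 mm high (z). Point: its centre, 19 mm up. Both ends are upright flat faces to 23 mm height, rounded above, so it can be gripped lengthwise, over the 54 mm. Weight about 26 g.
- pad_1_top (a point): grey pad at the caddy's left (+y) end, one of four equal pads in a row, 68 mm apart, in the white enamel caddy (fixed, elsewhere and slightly turned each time). 80 mm deep (x, across the row), 58 mm wide (y, along the row). Point: centre of its flat top, 14 mm above the vanity. The caddy's long rims are level with the pads; its raised ends, 42 mm beyond the end pads' centres, stand 25 mm above them.
- pad_2_top (a point): grey pad second from the caddy's left (+y) end, one of four equal pads in a row, 68 mm apart, in the white enamel caddy (fixed, elsewhere and slightly turned each time). 80 mm deep (x, across the row), 58 mm wide (y, along the row). Point: centre of its flat top, 14 mm above the vanity. The caddy's long rims are level with the pads; its raised ends, 42 mm beyond the end pads' centres, stand 25 mm above them.
- pad_3_top (a point): grey pad third from the caddy's left (+y) end, one of four equal pads in a row, 68 mm apart, in the white enamel caddy (fixed, elsewhere and slightly turned each time). 80 mm deep (x, across the row), 58 mm wide (y, along the row). Point: centre of its flat top, 14 mm above the vanity. The caddy's long rims are level with the pads; its raised ends, 42 mm beyond the end pads' centres, stand 25 mm above them.
- pad_4_top (a point): grey pad at the caddy's right (-y) end, one of four equal pads in a row, 68 mm apart, in the white enamel caddy (fixed, elsewhere and slightly turned each time). 80 mm deep (x, across the row), 58 mm wide (y, along the row). Point: centre of its flat top, 14 mm above the vanity. The caddy's long rims are level with the pads; its raised ends, 42 mm beyond the end pads' centres, stand 25 mm above them.
- clipper_mid (a point): steel hair clipper lying on the vanity beyond one end of the caddy (left or right, it varies); 145 mm long (x), 50 mm wide, 41 mm high, loose. The point is its middle, 19 mm up. The end pad next to it is where the row of guards begins.
- soap_dish_mid (a point): grey ceramic soap dish with a white bar of soap, beyond the other end of the caddy; 118 mm (x) by 82 mm (y), 34 mm high, loose. The point is its middle, 14 mm above the vanity.
There are look-alikes about, which are no part of the job. Leave any red look-alike of the part that bears guard_c_mid alone.

How it is judged:
At the end, for the whole second after the job is handed in: All four guards rest still, teeth up (within 7 deg), ascending in size from the clipper end to the soap dish end, each centre within 12 mm horizontally of its own pad's centre and at most 4 mm above its resting height, its length within 11 deg of the pad's x axis, either way round (((y of clipper_mid in the frame of pad_2_top above 0 m and horizontal distance between guard_a_mid and pad_1_top below 0.012 m and angle between the x axis of guard_a_mid and the x axis of pad_1_top, either way round below 0.2 rad and angle between each of guard_a_mid, guard_b_mid, guard_c_mid, guard_d_mid's own z axis and vertical below 0.12 rad and z of guard_a_mid in the frame of pad_1_top below 0.011 m and linear speed of each of guard_a, guard_b, guard_c, guard_d below 0.02 m/s and horizontal distance between guard_b_mid and pad_2_top below 0.012 m and angle between the x axis of guard_b_mid and the x axis of pad_2_top, either way round below 0.2 rad and z of guard_b_mid in the frame of pad_2_top below 0.015 m and horizontal distance between guard_c_mid and pad_3_top below 0.012 m and angle between the x axis of guard_c_mid and the x axis of pad_3_top, either way round below 0.2 rad and z of guard_c_mid in the frame of pad_3_top below 0.019 m and horizontal distance between guard_d_mid and pad_4_top below 0.012 m and angle between the x axis of guard_d_mid and the x axis of pad_4_top, either way round below 0.2 rad and z of guard_d_mid in the frame of pad_4_top below 0.023 m) or (y of clipper_mid in the frame of pad_2_top below 0 m and horizontal distance between guard_a_mid and pad_4_top below 0.012 m and angle between the x axis of guard_a_mid and the x axis of pad_4_top, either way round below 0.2 rad and angle between each of guard_a_mid, guard_b_mid, guard_c_mid, guard_d_mid's own z axis and vertical below 0.12 rad and z of guard_a_mid in the frame of pad_4_top below 0.011 m and linear speed of each of guard_a, guard_b, guard_c, guard_d below 0.02 m/s and horizontal distance between guard_b_mid and pad_3_top below 0.012 m and angle between the x axis of guard_b_mid and the x axis of pad_3_top, either way round below 0.2 rad and z of guard_b_mid in the frame of pad_3_top below 0.015 m and horizontal distance between guard_c_mid and pad_2_top below 0.012 m and angle between the x axis of guard_c_mid and the x axis of pad_2_top, either way round below 0.2 rad and z of guard_c_mid in the frame of pad_2_top below 0.019 m and horizontal distance between guard_d_mid and pad_1_top below 0.012 m and angle between the x axis of guard_d_mid and the x axis of pad_1_top, either way round below 0.2 rad and z of guard_d_mid in the frame of pad_1_top below 0.023 m))); the robot touches nothing.
It fails at once if the clipper is shifted by more than 15 mm (distance of clipper_mid from where it was at the start of the episode above 0.015 m).
It fails at once if the soap dish is shifted by more than 15 mm (distance of soap_dish_mid from where it was at the start of the episode above 0.015 m).
It also fails if it takes over 93 s, if anything falls off the work surface, if the arm or the gripper's body presses on something with over 40 N, if the wrist force passes 120 N, or if a joint passes its speed limit or range.

## Working session

There is one attempt and no reset: what is moved stays moved. The work goes in short steps, Python scripts to look and compute and a tool call to move; the robot and the scene stay as the last step left them, time stands still between calls to the robot, and variables do not carry over. Pictures are saved under pics/ and viewed, at most 14 in all, crops included, and the job is handed in when it is done.

Besides the shell and the picture viewer there is one more tool, called after "Emit:" as name([rows], argument=value, ...), one row to a line, values as JSON. apply_moves: Moves the arm, as the interface text tells. Shift numbers are shares of 20 cm and turn numbers shares of pi rad, none past 1 either way. Its arguments: {"type":"object","properties":{"commands":{"type":"array","items":{"type":"array","items":{"type":"array","items":{"type":"number"}}}},"force":{"type":"number"}},"required":["commands"]}

```bash
mkdir -p pics
python3 - <<'E'
from station import arm, viewer
import cv2,pickle
for n in("top","scene"):
    f=viewer.grab_frame(n);cv2.imwrite(f"pics/{n}0.png",f["image"]);pickle.dump(f,open(n+"0.pkl","wb"))
    print(n,f["mtx"],f["rvec"],f["tvec"])
s=arm.get_state();print(s)
E
```

```text
top [[386.12085659   0.         254.74953687]
 [  0.         386.12085659 184.66150453]
 [  0.           0.           1.        ]] [ 2.16360938 -2.20931083  0.11587303] [0.0062851  0.59581592 0.90087977]
scene [[390.11347865   0.         257.68343428]
 [  0.         390.11347865 192.22769167]
 [  0.           0.           1.        ]] [ 2.34774823  1.28934461 -0.3192203 ] [-0.30908528 -0.40294836  1.01915785]
{'t': 0.1, 'q': array([-9.21900943e-01,  3.59326752e-01,  1.11330567e-02, -3.23504959e-04,
       -1.22407454e+00, -2.88090192e-01]), 'qd': array([ 0.0016256 , -0.00202859,  0.00132414,  0.0005299 , -0.00224577,
        0.00148208]), 'joint_efforts': array([-1.47921295e-03, -5.84165668e+01,  2.93751812e+01,  7.01554075e+00,
        1.01598114e-02, -3.16669775e-05]), 'eef_pos': array([ 0.23812488, -0.63116645,  0.24769863]), 'ee_rot': array([ 3.14009499e+00, -1.26645879e-04, -2.78089752e+00]), 'force': array([ 0.82614168, -0.155078  , -0.3958846 ]), 'moment': array([-0.02046009,  0.03534291,  0.02497465]), 'gripper_force': 0.0, 'width': 0.08782266315541701}
```

View pics/top0.png

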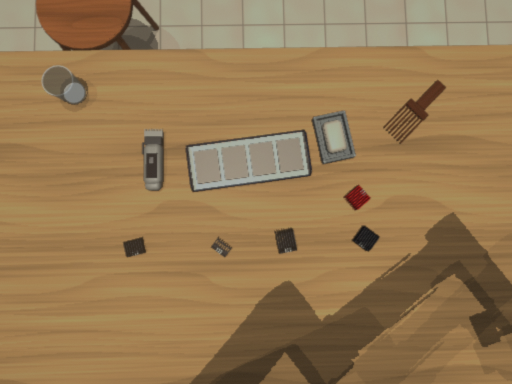

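View pics/scene0.png

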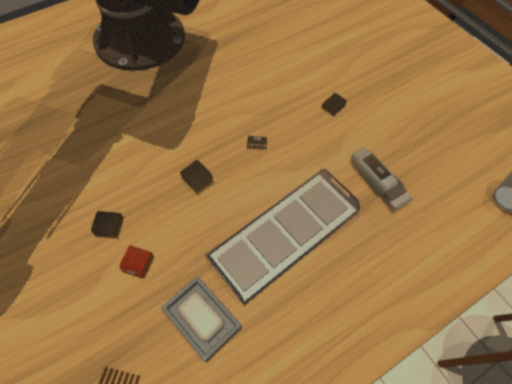

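Top view: clipper at (153,160) at the left (+y) end, caddy at (249,160), soap dish at (333,137). The black guards are at (134,247), (221,247), (286,240) and (366,238). The red look-alike at (357,197) stays where it is. Next I'll enlarge the guards to tell their sizes and directions.

```bash
cat > h.py <<'E'
import cv2,numpy as np
def ray(f,px,z):
    R=cv2.Rodrigues(np.array(f["rvec"]))[0];t=np.array(f["tvec"]).ravel()
    d=R.T@np.linalg.solve(f["mtx"],[*px,1.]);c=-R.T@t
    return c+d*(z-c[2])/d[2]
def proj(f,p): return cv2.projectPoints(np.array(p,float).reshape(-1,3),np.array(f["rvec"]),np.array(f["tvec"]),f["mtx"],None)[0].reshape(-1,2)
E
python3 - <<'E'
from h import *;import pickle
f=pickle.load(open("top0.pkl","rb"));g=pickle.load(open("scene0.pkl","rb"));im=f["image"]
t=[]
for n,c in zip("1234",[(134,247),(221,247),(286,240),(366,238)]):
    w=ray(f,c,.012);s=proj(g,w)[0].astype(int)
    a=cv2.resize(im[c[1]-20:c[1]+20,c[0]-20:c[0]+20],(200,200),interpolation=2)
    a2=g["image"][s[1]-25:s[1]+25,s[0]-25:s[0]+25];a2=cv2.resize(a2,(200,200),interpolation=2)
    t.append(np.vstack([a,a2]))
    sub=im[c[1]-20:c[1]+20,c[0]-20:c[0]+20]
    m=(sub.max(2)<75).astype(np.uint8)
    cn=max(cv2.findContours(m,0,1)[0],key=cv2.contourArea)
    pts=np.array([ray(f,p[0]+np.array(c)-20,.012)[:2] for p in cn],np.float32)
    print(n,w.round(3),cv2.minAreaRect(pts*1000))
cv2.imwrite("pics/crops.png",np.hstack(t))
# caddy: pads mask 
hsv=cv2.cvtColor(im,cv2.COLOR_BGR2HSV)
big=cv2.resize(im[110:210,130:370],None,fx=3.3,fy=3.3,interpolation=2);cv2.imwrite("pics/cad.png",big)
print(im[160,235],im[160,221],hsv[160,235],im[225,200])
sub=im[125:195,180:320];m=((sub.max(2).astype(int)-sub.min(2)<45)&(sub.max(2)>110)&(sub.max(2)<190)).astype(np.uint8)
for cn in cv2.findContours(m,0,1)[0]:
    if cv2.contourArea(cn)>300:
        r=cv2.minAreaRect(cn);c=np.array(r[0])+[180,125];print(r,ray(f,c,.014).round(4))
E
```

```text
1 [0.453 0.285 0.012] ((453.8309326171875, 284.54296875), (35.22243118286133, 45.319061279296875), 12.901761054992676)
2 [0.449 0.078 0.012] ((451.9564514160156, 92.6766357421875), (8.483377456665039, 10.063020706176758), 44.21833801269531)
3 [ 0.462 -0.079  0.012] ((460.77069091796875, -77.30801391601562), (51.96614074707031, 43.05219268798828), 9.90757942199707)
4 [ 0.462 -0.273  0.012] ((461.7314453125, -271.2902526855469), (48.29399490356445, 46.62308883666992), 52.6265754699707)
[125 142 153] [160 170 164] [ 18  47 153] [ 82 129 164]
((68.10043334960938, 35.24061584472656), (43.5338249206543, 116.35892486572266), 82.27816772460938) [0.657  0.0085 0.014 ]
```

View pics/crops.png

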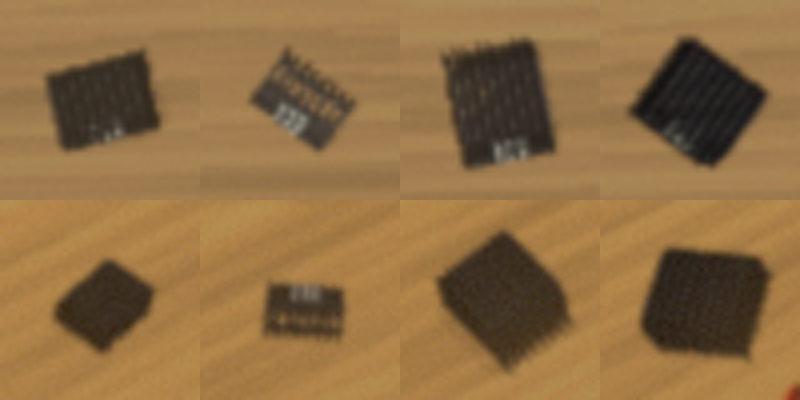

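Sizes from the crops: (221,247) is the smallest (a), (134,247) is b at about 35x45 mm, (366,238) is c at about 46 mm, and (286,240) is d at about 52 mm. The label edge and teeth lines give each x direction. Next I'll locate the pads and guard a.

Run:
```python
from h import *;import pickle
f=pickle.load(open("top0.pkl","rb"));im=f["image"].astype(int)
sub=im[125:195,180:320];d=sub[...,2]-sub[...,0]
m=((d>17)&(d<50)&(sub.max(2)>110)).astype(np.uint8);m=cv2.morphologyEx(m,cv2.MORPH_OPEN,np.ones((3,3)))
for cn in cv2.findContours(m,0,1)[0]:
    if cv2.contourArea(cn)>200:
        p=np.array([ray(f,q[0]+[180,125],.014)[:2] for q in cn],np.float32)*1000;print(cv2.minAreaRect(p))
for c,z in[((134,247),.011),((221,247),.007),((286,240),.019),((366,238),.015)]:
    s=im[c[1]-20:c[1]+20,c[0]-20:c[0]+20];m=(s[...,2]-s[...,0]<45).astype(np.uint8)
    m=cv2.morphologyEx(m,cv2.MORPH_CLOSE,np.ones((5,5)))
    cn=max(cv2.findContours(m,0,1)[0],key=cv2.contourArea)
    print(c,cv2.minAreaRect(np.array([ray(f,q[0]+np.array(c)-20,z)[:2] for q in cn],np.float32)*1000))
```

```text
((644.9669189453125, 108.50003814697266), (80.69873046875, 56.577613830566406), 6.901536464691162)
((653.3836059570312, 41.27130889892578), (79.35472869873047, 57.286834716796875), 6.178910732269287)
((661.3603515625, -25.916053771972656), (78.84576416015625, 56.647796630859375), 6.978552341461182)
((669.2025146484375, -93.3228759765625), (78.76725006103516, 57.23112106323242), 6.525516033172607)
(134, 247) ((453.18646240234375, 284.9780578613281), (36.43175506591797, 47.92154312133789), 12.702354431152344)
(221, 247) ((448.01055908203125, 78.51649475097656), (40.99252700805664, 27.64605140686035), 52.25989532470703)
(286, 240) ((461.2859191894531, -77.1325454711914), (54.366546630859375, 44.6851806640625), 9.909942626953125)
(366, 238) ((461.9395751953125, -270.416015625), (50.15458297729492, 48.143333435058594), 51.77164077758789)
```

Emit:
apply_moves([
  [[-1, 0.0933, 0.15, -0.02, 0.01475], [-1, 0.0933, 0.15, -0.02, 0.01475], [-1, 0.0933, 0.15, -0.02, 0.01475], [-1, 0.0933, 0.15, -0.02, 0.01475], [-1, 0.0933, 0.15, -0.02, 0.01475], [-1, 0.0933, 0.15, -0.02, 0.01475], [-1, 0.0933, 0.15, -0.02, 0.01475], [-1, 0.0933, 0.15, -0.02, 0.01475], [-1, 0.0933, 0.15, -0.02, 0.01475], [-1, 0.0933, 0.15, -0.02, 0.01475], [-1, 0.0933, 0.15, -0.02, 0.01475], [-1, 0.0933, 0.15, -0.02, 0.01475]],
])

```text
t: 1.3
eef_pos: [0.4626, -0.2701, 0.2002]
ee_rot: [3.141, -0.0, -2.223]
force: [0.4, -0.9, -0.3]
width: 0.0876
gripper_force: 0.0
```

```bash
cat > look.py <<'E'
# usage: look.py name x y z theta_deg [len]: wrist picture with expected outline drawn
import sys;from h import *;from station import arm,viewer
n=sys.argv[1];x,y,z,th,L=map(float,sys.argv[2:7])
f=viewer.grab_frame("wrist");im=f["image"].copy()
R=cv2.Rodrigues(np.array([0,0,np.deg2rad(th)]))[0]
P=np.array([[x,y,z]])+np.array([[L/2,.021,0],[L/2,-.021,0],[-L/2,-.021,0],[-L/2,.021,0]])@R.T
cv2.polylines(im,[proj(f,P).astype(int).reshape(-1,1,2)],True,(0,255,0))
cv2.imwrite(f"pics/{n}.png",im)
s=arm.get_state();print(s["t"],s["eef_pos"],np.rad2deg(s["ee_rot"]),s["force"],s["width"])
E
python3 look.py c1 .462 -.271 0 -37.5 .046
```

```text
1.35 [ 0.46461978 -0.2672991   0.19966465] [ 1.79982553e+02  4.77241703e-02 -1.27124696e+02] [ 1.14690557  3.24953747 -1.27702559] 0.08781381365204662
```

View pics/c1.png

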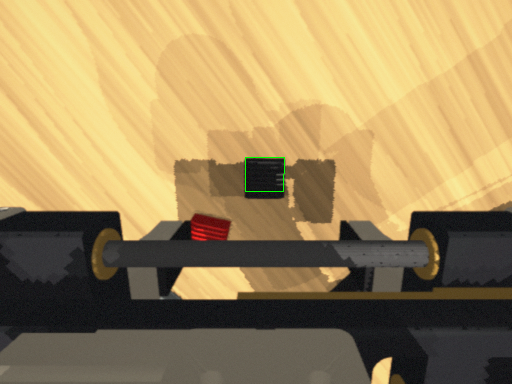

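The close view shows the black guard at (265,177) with its teeth along the closing line, and the red look-alike well aside at (210,228). I'll compare box outlines numerically to settle the lateral offset.

```bash
cat > fit.py <<'E'
# usage: fit.py x y theta L H [z0]: fits a box (x,y,theta) to the dark blob in the wrist view
import sys;from h import *;from station import arm,viewer
from scipy.optimize import minimize
x,y,th,L,H=map(float,sys.argv[1:6]);z0=float(sys.argv[6]) if len(sys.argv)>6 else 0
f=viewer.grab_frame("wrist");im=f["image"];s=arm.get_state()
def hull(p):
    R=cv2.Rodrigues(np.array([0,0,np.deg2rad(p[2])]))[0]
    # upright to 0.6H, rounded above
    c=[[a*L/2*k,b*.021,h] for a in(-1,1) for b in(-1,1) for h,k in((0,1),(.6*H,1),(H,.75))]
    return cv2.convexHull((proj(f,np.array(c)@R.T+[p[0],p[1],z0])).astype(np.float32))
def render(p):
    m=np.zeros(im.shape[:2],np.uint8);cv2.fillConvexPoly(m,np.round(hull(p)*16).astype(int),1,shift=4);return m
c=hull([x,y,th]).reshape(-1,2).mean(0).astype(int);w=int(.05*f["mtx"][0,0]/s["eef_pos"][2]/1.3)+10
dark=(im.max(2)<70).astype(np.uint8);dark=cv2.morphologyEx(dark,cv2.MORPH_CLOSE,np.ones((7,7)))
win=np.zeros_like(dark);cv2.rectangle(win,(int(c[0]-w),int(c[1]-w)),(int(c[0]+w),int(c[1]+w)),1,-1)
def cost(q): return float(((render([x+q[0]*1e-3,y+q[1]*1e-3,th+q[2]])!=dark)&(win>0)).sum())
sim=np.array([[0,0,0],[8,0,0],[0,8,0],[0,0,6]],float)
r=minimize(cost,[0,0,0],method="Nelder-Mead",options=dict(initial_simplex=sim))
r=minimize(cost,r.x,method="Nelder-Mead",options=dict(initial_simplex=r.x+sim/3))
print("start cost",cost([0,0,0]),"end",r.fun,"area",render([x,y,th]).sum(),"offset mm/deg",r.x.round(1))
print(s["t"],s["eef_pos"].round(4),np.rad2deg(s["ee_rot"]).round(1))
E
python3 fit.py .462 -.271 -37.5 .046 .030
```

```text
start cost 138.0 end 86.0 area 1748 offset mm/deg [0.8 0.1 1.2]
1.4 [ 0.4636 -0.2688  0.1999] [ 180.     0.  -127.2]
```

Emit:
apply_moves([
  [[-1, 0.005, 0.005, -0.14, 0], [-1, 0, 0, -0.14, 0], [-1, 0, 0, -0.14, 0], [-1, 0, 0, -0.14, 0], [-1, 0, 0, -0.14, 0], [-1, 0, 0, -0.12, 0], [-1, 0, 0, -0.06, 0], [-1, 0, 0, 0, 0], [1, 0, 0, 0, 0], [1, 0, 0, 0, 0], [1, 0, 0, 0, 0], [1, 0, 0, 0, 0]],
], force=12)

```text
t: 2.6
eef_pos: [0.4634, -0.2706, 0.0249]
ee_rot: [-3.141, 0.0, -2.225]
force: [-0.4, 0.1, -0.2]
width: 0.0608
gripper_force: 0.0
```

Emit:
apply_moves([
  [[1, 0, 0, 0, 0], [1, 0, 0, 0, 0], [1, 0, 0, 0, 0], [1, 0, 0, 0, 0], [1, 0, 0, 0, 0], [1, 0, 0, 0.1, 0], [1, 0, 0, 0.2, 0], [1, 0, 0, 0.2, 0], [1, 0, 0, 0, 0]],
])

```text
t: 3.5
eef_pos: [0.4663, -0.2715, 0.1299]
ee_rot: [-3.133, 0.003, -2.224]
force: [0.2, -0.7, -1.2]
width: 0.0457
gripper_force: 12.0
```

Emit:
apply_moves([
  [[1, 0.099, 0.1225, 0, 0.0245], [1, 0.099, 0.1225, 0, 0.0245], [1, 0.099, 0.1225, 0, 0.0245], [1, 0.099, 0.1225, 0, 0.0245], [1, 0.099, 0.1225, 0, 0.0245], [1, 0.099, 0.1225, 0, 0.0245], [1, 0.099, 0.1225, 0, 0.0245], [1, 0.099, 0.1225, 0, 0.0245], [1, 0.099, 0.1225, 0, 0.0245], [1, 0.099, 0.1225, 0, 0.0245], [1, 0, 0, 0, 0], [1, 0, 0, 0, 0]],
])

```text
t: 4.7
eef_pos: [0.6609, -0.025, 0.1236]
ee_rot: [3.14, 0.0, -1.455]
force: [-0.7, -0.4, -0.4]
width: 0.0457
gripper_force: 12.0
```

```bash
sed 's/\.021/.029/g' look.py > lookp.py; python3 lookp.py c2 .6614 -.0259 .014 6.7 .08
```

```text
4.75 [ 0.6604994  -0.02562306  0.12379536] [ 1.79917820e+02  1.89865076e-03 -8.34055923e+01] [-0.23064861 -0.39812202  0.27787879] 0.04584475603128118
```

View pics/c2.png

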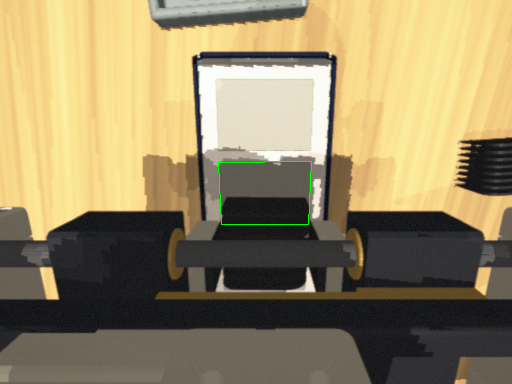

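The view shows the pad 3 outline fitting the real pad (218-312, 160-224), with the guard held level. Lowering it.

Emit:
apply_moves([
  [[1, 0, 0, -0.1, 0], [1, 0, 0, -0.1, 0], [1, 0, 0, -0.1, 0], [1, 0, 0, -0.08, 0], [1, 0, 0, -0.03, 0], [1, 0, 0, -0.0175, 0], [1, 0, 0, 0, 0], [1, 0, 0, 0, 0], [-1, 0, 0, 0, 0], [-1, 0, 0, 0, 0], [-1, 0, 0, 0, 0], [-1, 0, 0, 0, 0]],
])

```text
t: 5.95
eef_pos: [0.6613, -0.0254, 0.0392]
ee_rot: [-3.141, 0.0, -1.455]
force: [0.6, -0.0, 0.1]
width: 0.0727
gripper_force: 0.0
```

Emit:
apply_moves([
  [[-1, 0, 0, 0, 0], [-1, 0, 0, 0, 0], [-1, 0, 0, 0, 0], [-1, 0, 0, 0, 0], [-1, 0, 0, 0.15, 0], [-1, 0, 0, 0.2, 0], [-1, 0, 0, 0.2, 0], [-1, 0, 0, 0.2, 0], [-1, 0, 0, 0, 0]],
])

```text
t: 6.85
eef_pos: [0.6644, -0.0254, 0.1961]
ee_rot: [-3.131, -0.0, -1.454]
force: [0.8, -0.1, 0.1]
width: 0.0874
gripper_force: 0.0
```

Emit:
apply_moves([
  [[-1, -0.125, -0.032, 0, 0.00225], [-1, -0.125, -0.032, 0, 0.00225], [-1, -0.125, -0.032, 0, 0.00225], [-1, -0.125, -0.032, 0, 0.00225], [-1, -0.125, -0.032, 0, 0.00225], [-1, -0.125, -0.032, 0, 0.00225], [-1, -0.125, -0.032, 0, 0.00225], [-1, -0.125, -0.032, 0, 0.00225], [-1, 0, 0, 0, 0], [-1, 0, 0, 0, 0]],
])

```text
t: 7.85
eef_pos: [0.4613, -0.0768, 0.1896]
ee_rot: [-3.14, -0.0, -1.399]
force: [0.6, 0.4, 0.3]
width: 0.0874
gripper_force: 0.0
```

```bash
python3 look.py d1 .461 -.077 0 9.9 .054;python3 fit.py .461 -.077 9.9 .054 .038; python3 fit.py .461 -.077 9.9 .046 .030
```

```text
7.9 [ 0.46182772 -0.07663958  0.18944247] [-1.79928468e+02 -6.37089091e-03 -8.01244819e+01] [ 0.64377646  0.39595438 -1.14919196] 0.08784146380629858
start cost 1201.0 end 1149.0 area 2296 offset mm/deg [0.2 0.2 0.1]
7.95 [ 0.462  -0.0765  0.1893] [-180.    -0.   -80.1]
start cost 1366.0 end 1269.0 area 1852 offset mm/deg [ 1.7  1.3 -0.1]
8.0 [ 0.462  -0.0765  0.1891] [-180.    -0.   -80.1]
```

View pics/d1.png

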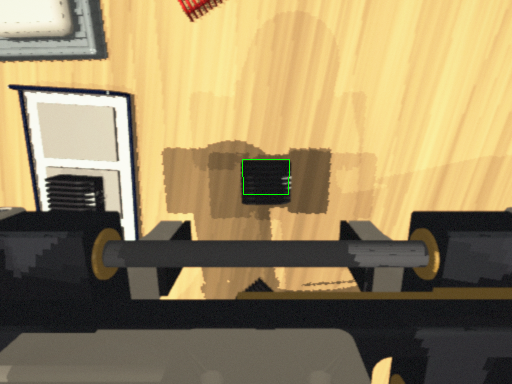

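Guard d is at (266,181), 48 px long as expected for 54 mm, with its teeth along the closing line. Guard c sits on pad 3 at (75,192).

Emit:
apply_moves([
  [[-1, 0, 0, -0.14, 0], [-1, 0, 0, -0.14, 0], [-1, 0, 0, -0.14, 0], [-1, 0, 0, -0.14, 0], [-1, 0, 0, -0.14, 0], [-1, 0, 0, -0.08, 0], [-1, 0, 0, -0.0425, 0], [1, 0, 0, 0, 0], [1, 0, 0, 0, 0], [1, 0, 0, 0, 0], [1, 0, 0, 0, 0], [1, 0, 0, 0, 0]],
])

```text
t: 9.2
eef_pos: [0.4615, -0.0767, 0.025]
ee_rot: [-3.141, 0.0, -1.398]
force: [0.8, 0.6, 2.3]
width: 0.0537
gripper_force: 12.0
```

Emit:
apply_moves([
  [[1, 0, 0, 0, 0], [1, 0, 0, 0, 0], [1, 0, 0, 0, 0], [1, 0, 0, 0.1, 0], [1, 0, 0, 0.2, 0], [1, 0, 0, 0.2, 0], [1, 0, 0, 0, 0]],
])

```text
t: 9.9
eef_pos: [0.4643, -0.0763, 0.1295]
ee_rot: [-3.133, -0.0, -1.397]
force: [0.8, -0.0, -1.3]
width: 0.0536
gripper_force: 12.0
```

Emit:
apply_moves([
  [[1, 0.1733, -0.0136, 0, -0.003], [1, 0.1733, -0.0136, 0, -0.003], [1, 0.1733, -0.0136, 0, -0.003], [1, 0.1733, -0.0136, 0, -0.003], [1, 0.1733, -0.0136, 0, -0.003], [1, 0.1733, -0.0136, 0, -0.003], [1, 0, 0, 0, 0], [1, 0, 0, 0, 0]],
])

```text
t: 10.7
eef_pos: [0.6689, -0.0932, 0.123]
ee_rot: [3.139, 0.0, -1.456]
force: [-0.5, 0.6, -1.4]
width: 0.0538
gripper_force: 12.0
```

Emit:
apply_moves([
  [[1, 0, 0, -0.1, 0], [1, 0, 0, -0.1, 0], [1, 0, 0, -0.1, 0], [1, 0, 0, -0.08, 0], [1, 0, 0, -0.03, 0], [1, 0, 0, -0.0175, 0], [1, 0, 0, 0, 0], [1, 0, 0, 0, 0], [-1, 0, 0, 0, 0], [-1, 0, 0, 0, 0], [-1, 0, 0, 0, 0], [-1, 0, 0, 0, 0]],
])

```text
t: 11.9
eef_pos: [0.6692, -0.093, 0.0392]
ee_rot: [-3.141, 0.0, -1.455]
force: [-0.2, -0.7, 0.1]
width: 0.0804
gripper_force: 0.0
```

Emit:
apply_moves([
  [[-1, 0, 0, 0, 0], [-1, 0, 0, 0, 0], [-1, 0, 0, 0, 0], [-1, 0, 0, 0.15, 0], [-1, 0, 0, 0.2, 0], [-1, 0, 0, 0.2, 0], [-1, 0, 0, 0.2, 0], [-1, 0, 0, 0, 0], [-1, 0, 0, 0, 0]],
])

```text
t: 12.8
eef_pos: [0.6696, -0.0929, 0.1905]
ee_rot: [-3.139, 0.0, -1.455]
force: [-1.1, -0.5, -0.6]
width: 0.0876
gripper_force: 0.0
```

Emit:
apply_moves([
  [[-1, -0.1105, 0.0858, 0, -0.0247], [-1, -0.1105, 0.0858, 0, -0.0247], [-1, -0.1105, 0.0858, 0, -0.0247], [-1, -0.1105, 0.0858, 0, -0.0247], [-1, -0.1105, 0.0858, 0, -0.0247], [-1, -0.1105, 0.0858, 0, -0.0247], [-1, -0.1105, 0.0858, 0, -0.0247], [-1, -0.1105, 0.0858, 0, -0.0247], [-1, -0.1105, 0.0858, 0, -0.0247], [-1, -0.1105, 0.0858, 0, -0.0247], [-1, 0, 0, 0, 0], [-1, 0, 0, 0, 0]],
])

```text
t: 14.0
eef_pos: [0.4475, 0.0787, 0.1884]
ee_rot: [3.141, -0.001, -2.229]
force: [-0.3, -1.1, 0.2]
width: 0.0879
gripper_force: 0.0
```

```bash
python3 look.py a1 .448 .0785 0 -37.7 .030
```

```text
14.05 [0.44803615 0.07851726 0.18853208] [ 1.79985536e+02 -4.76224812e-02 -1.27736958e+02] [ 0.02369107  0.59609333 -0.13216933] 0.08781670450421902
```

View pics/a1.png

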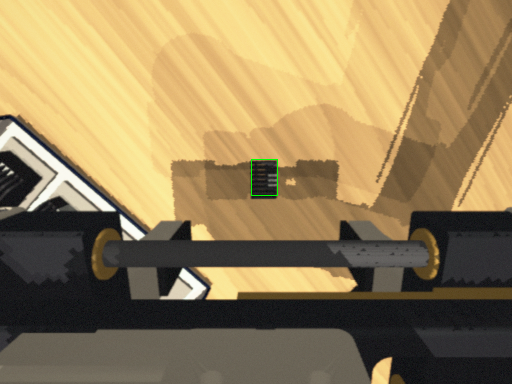

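Guard a at (264,178) matches its outline.

Emit:
apply_moves([
  [[-1, 0, 0, -0.14, 0], [-1, 0, 0, -0.14, 0], [-1, 0, 0, -0.14, 0], [-1, 0, 0, -0.14, 0], [-1, 0, 0, -0.14, 0], [-1, 0, 0, -0.08, 0], [-1, 0, 0, -0.0475, 0], [1, 0, 0, 0, 0], [1, 0, 0, 0, 0], [1, 0, 0, 0, 0], [1, 0, 0, 0, 0], [1, 0, 0, 0, 0]],
])

```text
t: 15.25
eef_pos: [0.4483, 0.0786, 0.0237]
ee_rot: [-3.141, 0.0, -2.231]
force: [0.5, 0.4, -0.3]
width: 0.0532
gripper_force: 0.0
```

Emit:
apply_moves([
  [[1, 0, 0, 0, 0], [1, 0, 0, 0, 0], [1, 0, 0, 0, 0], [1, 0, 0, 0, 0], [1, 0, 0, 0, 0], [1, 0, 0, 0, 0], [1, 0, 0, 0, 0], [1, 0, 0, 0.1, 0], [1, 0, 0, 0.2, 0], [1, 0, 0, 0.2, 0], [1, 0, 0, 0, 0]],
])

```text
t: 16.35
eef_pos: [0.4509, 0.08, 0.1284]
ee_rot: [-3.138, 0.008, -2.23]
force: [1.3, 0.1, 0.1]
width: 0.0301
gripper_force: 12.0
```

Emit:
apply_moves([
  [[1, 0.0985, 0.015, 0, 0.0247], [1, 0.0985, 0.015, 0, 0.0247], [1, 0.0985, 0.015, 0, 0.0247], [1, 0.0985, 0.015, 0, 0.0247], [1, 0.0985, 0.015, 0, 0.0247], [1, 0.0985, 0.015, 0, 0.0247], [1, 0.0985, 0.015, 0, 0.0247], [1, 0.0985, 0.015, 0, 0.0247], [1, 0.0985, 0.015, 0, 0.0247], [1, 0.0985, 0.015, 0, 0.0247], [1, 0, 0, 0, 0], [1, 0, 0, 0, 0]],
])

```text
t: 17.55
eef_pos: [0.6447, 0.1083, 0.1225]
ee_rot: [3.14, -0.0, -1.457]
force: [-0.4, -0.4, -0.5]
width: 0.0297
gripper_force: 12.0
```

Emit:
apply_moves([
  [[1, 0, 0, -0.1, 0], [1, 0, 0, -0.1, 0], [1, 0, 0, -0.1, 0], [1, 0, 0, -0.08, 0], [1, 0, 0, -0.03, 0], [1, 0, 0, -0.0175, 0], [1, 0, 0, 0, 0], [1, 0, 0, 0, 0], [-1, 0, 0, 0, 0], [-1, 0, 0, 0, 0], [-1, 0, 0, 0, 0], [-1, 0, 0, 0, 0]],
])

```text
t: 18.75
eef_pos: [0.6452, 0.1086, 0.0382]
ee_rot: [-3.141, 0.0, -1.455]
force: [0.4, -0.2, -0.1]
width: 0.0567
gripper_force: 0.0
```

Emit:
apply_moves([
  [[-1, 0, 0, 0, 0], [-1, 0, 0, 0, 0], [-1, 0, 0, 0, 0], [-1, 0, 0, 0, 0], [-1, 0, 0, 0.15, 0], [-1, 0, 0, 0.2, 0], [-1, 0, 0, 0.2, 0], [-1, 0, 0, 0.2, 0], [-1, 0, 0, 0, 0], [-1, 0, 0, 0, 0]],
])

```text
t: 19.75
eef_pos: [0.6455, 0.1088, 0.1894]
ee_rot: [-3.139, 0.001, -1.455]
force: [-0.4, 1.1, -1.5]
width: 0.0876
gripper_force: 0.0
```

Emit:
apply_moves([
  [[-1, -0.0958, 0.0882, 0, 0.0034], [-1, -0.0958, 0.0882, 0, 0.0034], [-1, -0.0958, 0.0882, 0, 0.0034], [-1, -0.0958, 0.0882, 0, 0.0034], [-1, -0.0958, 0.0882, 0, 0.0034], [-1, -0.0958, 0.0882, 0, 0.0034], [-1, -0.0958, 0.0882, 0, 0.0034], [-1, -0.0958, 0.0882, 0, 0.0034], [-1, -0.0958, 0.0882, 0, 0.0034], [-1, -0.0958, 0.0882, 0, 0.0034], [-1, 0, 0, 0, 0], [-1, 0, 0, 0, 0]],
])

```text
t: 20.95
eef_pos: [0.4528, 0.2849, 0.187]
ee_rot: [3.14, -0.001, -1.347]
force: [-0.0, -0.4, -0.3]
width: 0.0876
gripper_force: 0.0
```

```bash
python3 look.py b1 .4535 .285 0 12.7 .038
```

```text
21.0 [0.45322313 0.2845935  0.18717078] [ 1.79922797e+02 -5.97470210e-02 -7.72230074e+01] [ 0.34843154 -0.05401303  0.12555187] 0.08782602823476088
```

View pics/b1.png

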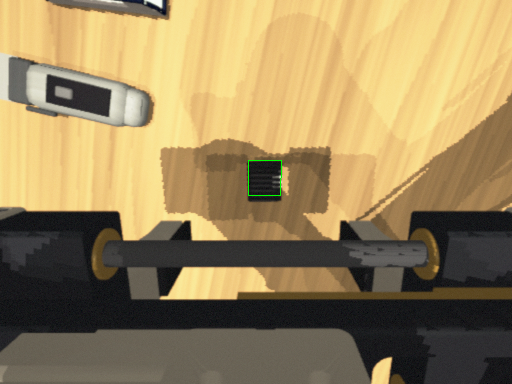

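Guard b at (265,180) matches its outline.

Emit:
apply_moves([
  [[-1, 0, 0, -0.14, 0], [-1, 0, 0, -0.14, 0], [-1, 0, 0, -0.14, 0], [-1, 0, 0, -0.14, 0], [-1, 0, 0, -0.14, 0], [-1, 0, 0, -0.08, 0], [-1, 0, 0, -0.0375, 0], [1, 0, 0, 0, 0], [1, 0, 0, 0, 0], [1, 0, 0, 0, 0], [1, 0, 0, 0, 0], [1, 0, 0, 0, 0]],
])

```text
t: 22.2
eef_pos: [0.4537, 0.2851, 0.025]
ee_rot: [-3.141, 0.001, -1.348]
force: [0.2, -0.6, 0.1]
width: 0.0532
gripper_force: 0.0
```

Emit:
apply_moves([
  [[1, 0, 0, 0, 0], [1, 0, 0, 0, 0], [1, 0, 0, 0, 0], [1, 0, 0, 0, 0], [1, 0, 0, 0, 0], [1, 0, 0, 0, 0], [1, 0, 0, 0, 0], [1, 0, 0, 0.1, 0], [1, 0, 0, 0.2, 0], [1, 0, 0, 0.2, 0], [1, 0, 0, 0, 0]],
])

```text
t: 23.3
eef_pos: [0.4559, 0.2872, 0.1297]
ee_rot: [-3.134, 0.005, -1.347]
force: [0.4, 1.1, -0.7]
width: 0.0378
gripper_force: 12.0
```

Emit:
apply_moves([
  [[1, 0.0999, -0.1219, 0, -0.0034], [1, 0.0999, -0.1219, 0, -0.0034], [1, 0.0999, -0.1219, 0, -0.0034], [1, 0.0999, -0.1219, 0, -0.0034], [1, 0.0999, -0.1219, 0, -0.0034], [1, 0.0999, -0.1219, 0, -0.0034], [1, 0.0999, -0.1219, 0, -0.0034], [1, 0.0999, -0.1219, 0, -0.0034], [1, 0.0999, -0.1219, 0, -0.0034], [1, 0.0999, -0.1219, 0, -0.0034], [1, 0, 0, 0, 0], [1, 0, 0, 0, 0]],
])

```text
t: 24.5
eef_pos: [0.6531, 0.0403, 0.1235]
ee_rot: [3.14, -0.0, -1.457]
force: [-0.8, 0.9, -1.2]
width: 0.0377
gripper_force: 12.0
```

Emit:
apply_moves([
  [[1, 0, 0, -0.1, 0], [1, 0, 0, -0.1, 0], [1, 0, 0, -0.1, 0], [1, 0, 0, -0.08, 0], [1, 0, 0, -0.03, 0], [1, 0, 0, -0.0175, 0], [1, 0, 0, 0, 0], [1, 0, 0, 0, 0], [-1, 0, 0, 0, 0], [-1, 0, 0, 0, 0], [-1, 0, 0, 0, 0], [-1, 0, 0, 0, 0]],
])

```text
t: 25.7
eef_pos: [0.6534, 0.0411, 0.0392]
ee_rot: [-3.141, 0.0, -1.455]
force: [0.2, 0.4, 0.5]
width: 0.064
gripper_force: 0.0
```

Emit:
apply_moves([
  [[-1, 0, 0, 0, 0], [-1, 0, 0, 0, 0], [-1, 0, 0, 0, 0], [-1, 0, 0, 0, 0], [-1, 0, 0, 0.15, 0], [-1, 0, 0, 0.2, 0], [-1, 0, 0, 0.2, 0], [-1, -0.15, 0, 0.2, 0], [-1, -0.2, 0, 0, 0], [-1, -0.2, 0, 0, 0], [-1, -0.2, 0, 0, 0], [-1, -0.2, 0, 0, 0]],
])

```text
t: 26.9
eef_pos: [0.4618, 0.0409, 0.1891]
ee_rot: [-3.141, 0.0, -1.455]
force: [-0.5, 1.2, 1.2]
width: 0.0874
gripper_force: 0.0
```

Emit:
apply_moves([
  [[-1, 0, -0.2, 0, 0], [-1, 0, -0.2, 0, 0], [-1, 0, -0.2, 0, 0], [-1, 0, -0.2, 0, 0], [-1, 0, -0.2, 0, 0], [-1, 0, -0.2, 0, 0], [-1, 0, -0.2, 0, 0], [-1, 0, 0, 0, 0], [-1, 0, 0, 0, 0]],
])

```text
t: 27.8
eef_pos: [0.4628, -0.2397, 0.1888]
ee_rot: [3.141, 0.0, -1.458]
force: [0.0, -0.2, 0.4]
width: 0.0875
gripper_force: 0.0
```

Run:
```python
from h import *;from station import viewer
f=viewer.grab_frame("top");im=f["image"];cv2.imwrite("pics/end.png",cv2.resize(im[100:220,130:370],(800,400),interpolation=2))
P=[(.645,.1085,.007),(.6534,.0413,.011),(.6614,-.0259,.015),(.6692,-.0933,.019)]
d=im.max(2).astype(int)
for p in P:
    c=proj(f,[p[0],p[1],.014+p[2]])[0].astype(int);s=im[c[1]-16:c[1]+17,c[0]-12:c[0]+13]
    m=cv2.morphologyEx((s.max(2)<95).astype(np.uint8),cv2.MORPH_CLOSE,np.ones((3,3)))
    cn=max(cv2.findContours(m,0,1)[0],key=cv2.contourArea)
    print(p,cv2.minAreaRect(np.array([ray(f,q[0]+c-[12,16],.014+p[2])[:2] for q in cn],np.float32)*1000))
```

```text
(0.645, 0.1085, 0.007) ((643.9945068359375, 108.13211059570312), (26.540966033935547, 41.48134231567383), 7.147735118865967)
(0.6534, 0.0413, 0.011) ((642.7831420898438, 40.33617401123047), (16.37713623046875, 39.77665710449219), 6.549969673156738)
(0.6614, -0.0259, 0.015) ((660.340576171875, -26.962345123291016), (45.27004623413086, 40.86819839477539), 6.542303562164307)
(0.6692, -0.0933, 0.019) ((668.9610595703125, -93.2334213256836), (56.36933517456055, 44.671897888183594), 6.867676734924316)
```

View pics/end.png

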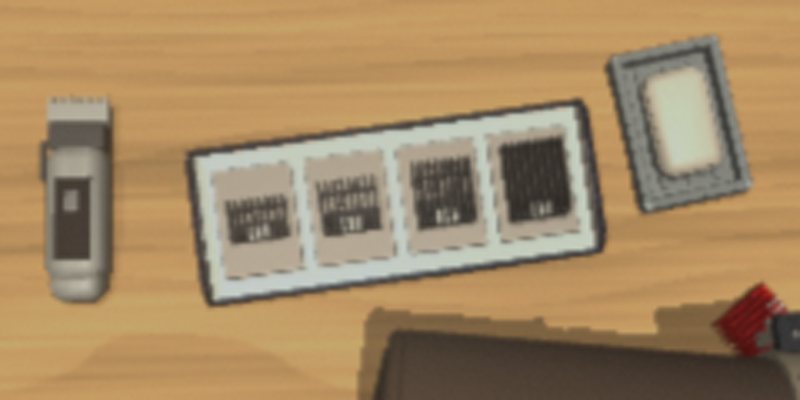

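All four guards sit centred and square in ascending order, at crop pixels (257,220), (348,205), (443,192) and (535,178). The clipper and soap dish have not moved. The short blob measured for b comes from its thin teeth missing the dark threshold; in the picture it is centred.

```bash
python3 -c "
from station import arm
print(arm.job_done())"
```

```text
the job is handed in; nothing more can be done
None
```

The job is handed in: in the last camera view all four guards stood teeth up, centred and square on their pads, smallest by the clipper to largest by the soap dish, with the clipper and soap dish not visibly moved; the hand-in gave no verdict.

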